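Dispense the thick blank

ROBOT

A 6-joint arm with a two-finger parallel gripper is mounted at the origin on the work surface. World frame = base frame: x ahead of the robot, y to its left, z up, the work surface at z = 0. Lengths are in m, angles in rad, forces in N, time in s.
With the tool pointing down it reaches from about 0.4 to 0.825 m from the base axis. Payload 7 kg.
Tool frame: the origin (TCP) lies midway between the tips of the shut fingers; the grasp point (between the pads) lies hold_point_z behind it (hold_point_z is the distance from the TCP to the grasp point, in m); z points along the fingers, y is the line along which they close (so a half turn about z gives the same grasp; the last joint's range is limited). The gripper opens to 88 mm and grips with 3 to 60 N. Pads are 19 mm wide; open, the fingers measure 130 mm over their backs; the gripper's body (78 mm by 193 mm) begins 47 mm behind the grasp point.
Start: joints at [1.627, 0.359, 0.012, 0, -1.224, -0.288], TCP at [0.155, 0.657, 0.194] pointing down, gripper open.
Joint ranges: [-3.07, 3.07], [-1.43, 2.12], [-1.02, 1.25], [-3.03, 1.67], [-3.05, -0], [-3.03, 3.03]. Speed limits (rad/s): [2.39, 2.39, 3.01, 3.14, 3.14, 3.14].

INTERFACE

Orientations are given as [roll, pitch, yaw] about the fixed x, y, z axes, in that order (R = Rz(yaw) Ry(pitch) Rx(roll)).
In Python, from station import * gives the robot as it stands.
- The arm moves only by the tool apply_moves, never from a script. Its argument "steps" is a list of rows, each an object with "translation": the shift along the world's x, y, z scaled (see below), a list of three; "rotation": the turn, a rotation vector about the world's x, y, z scaled (see below), a list of three. A call has exactly 10 rows; each row is the pose to reach, as a shift and turn from the pose commanded when the call began; what a row does not reach only later rows make up. The controller multiplies each number of a shift by 250 mm and each number of a turn by 30 degrees. A row lasts 1/12 s, in which the tool goes at most 41.7 mm and 7.16 degrees, less where a joint would pass 70% of its speed; a pose out of reach is approached as far as the arm can. A call with a number of a shift or a turn outside -1 to 1 is refused whole. A call with a gripper value outside its range is refused whole. "jaw" is the closure, from -1 (fully open) to 1 (shut), so that 0 is half open, set as the call begins (left out, the last holds). The fingers move at their own pace and stop on an object; "newtons" is the grip in N (left out, the last holds). Time passes only in rows, so rows that repeat a pose let the fingers close, or fill a call up. It gives the time, the measured TCP pose, the force, the opening and the grip force at its end, in the units of the state.
- get_state(): the state, without advancing time (a new reading comes with each control period).
- grab_frame(name): name is "scene" or "top"; returns the picture (384x512x3 uint8, blue, green, red); there is no depth.
- camera_model(name): a dict with "fx", "fy", "cx", "cy" (pixels), "xyz" and "rotation" of the camera in the world. Camera axes: x right, y down, z forward; pixel columns grow to the right and rows downward; lengths in m; the calibration is good to about 2 mm. A picture is of the moment at which its call begins. camera_model takes no time and is no camera call.
- job_done(): hands the job in; it is judged then, once.
The state is a dict: "t": time; "q": joint angles; "qd": joint speeds; "joint_efforts": joint torques, N m; "eef_pos": TCP position; "ee_rot": TCP orientation; "force": force on the tool from outside, world axes, zero at the start; "moment": the same for the moment, N m; "width": finger opening in m; "gripper_force": force on a finger pad.
Only numpy, scipy, OpenCV 4.12 (cv2) and the standard library are available. Lean on these libraries where they do the work, as an engineer would, in place of code of your own. Each camera call takes 0.05 s, during which the arm holds its last target. There are 200 camera calls.

TASK

Two equal dispensers on the bench each hold a round steel blank behind a gate, one thick and one thin. With the fingertips, press down the pad of the rocker lever on the dispenser with the thick blank until its gate lifts and the blank rolls down into the pocket, then let the lever spring back so that the gate shuts. Leave the thin blank behind its gate without pressing its lever, do not touch either blank, and do not disturb the things standing around.

Things in the scene. Friction and masses are not known exactly. Their poses are not given: they have to be found in the camera images.
- dispenser_thick: dispenser of the thick blank, fixed, 325 x 135 mm, 135 high, both built alike, either side, on packing 0 to 30 mm high. Origin under the base plate (top of packing) below the pivot, mid ramp; x downhill, away from robot, y left, z up. Ramp 60 mm wide, 14 degrees, x -50 to 125 (60 high at gate, x 85), then pocket to x 200, floor 30, rim 63 high; blank rests near x 184. Lever along x at y 51, pivot x 0, 125 high.
- lever_thick (a joint): rocker lever beside the thick blank's ramp, rad: 0 = gate shut (held by a spring), grows as the pad is pressed down, 0.36 = end stop, gate fully up. The blank gets free under the gate at about 0.26 (thick) or 0.12 (thin). Pressing takes about 4 to 7 N on the pad; let go, it springs back to 0.
- pad_thick (a point): middle of the top face of the black rubber press pad (40 mm along x, 36 along y, 6 thick) at the robot's end of lever_thick; at rest at dispenser x -88, y 52, z 136 mm. Fully pressed it has sunk 31 mm and moved 2 mm towards +x, tilted 0.36 rad. Free air under it.
- gate_thick (a point): middle of the lower edge of the gate, a fork of two flat steel prongs (10 mm wide, 4 thick, 36 mm apart) hanging into the ramp at the far end of lever_thick; at rest 6 mm above the ramp; rises 34 mm when the pad is fully pressed.
- blank_thick_center (a point): centre of the thick steel blank, a loose bare round bar 32 mm in diameter and 54 mm long, lying across the ramp against the uphill side of its gate; it rolls down by itself within about a second once the gate is high enough.
- dispenser_thin: dispenser of the thin blank, fixed, 325 x 135 mm, 135 high, both built alike, either side, on packing 0 to 30 mm high. Origin under the base plate (top of packing) below the pivot, mid ramp; x downhill, away from robot, y left, z up. Ramp 60 mm wide, 14 degrees, x -50 to 125 (60 high at gate, x 85), then pocket to x 200, floor 30, rim 63 high; blank rests near x 184. Lever along x at y 51, pivot x 0, 125 high.
- lever_thin (a joint): rocker lever beside the thin blank's ramp, rad: 0 = gate shut (held by a spring), grows as the pad is pressed down, 0.36 = end stop, gate fully up. The blank gets free under the gate at about 0.26 (thick) or 0.12 (thin). Pressing takes about 4 to 7 N on the pad; let go, it springs back to 0.
- pad_thin (a point): middle of the top face of the black rubber press pad (40 mm along x, 36 along y, 6 thick) at the robot's end of lever_thin; at rest at dispenser x -88, y 52, z 136 mm. Fully pressed it has sunk 31 mm and moved 2 mm towards +x, tilted 0.36 rad. Free air under it.
- gate_thin (a point): middle of the lower edge of the gate, a fork of two flat steel prongs (10 mm wide, 4 thick, 36 mm apart) hanging into the ramp at the far end of lever_thin; at rest 6 mm above the ramp; rises 34 mm when the pad is fully pressed.
- blank_thin_center (a point): centre of the thin steel blank, a loose bare round bar 16 mm in diameter and 54 mm long, lying across the ramp against the uphill side of its gate; it rolls down by itself within about a second once the gate is high enough.
- oil_can: bystander: green can standing upright, 48 mm in diameter, 110 mm tall; origin at the centre of its underside
- wrench: bystander: steel wrench lying flat, 170 mm long along its x; origin at its underside
- collet: bystander: steel collet standing upright, up to 38 mm in diameter, 56 mm tall; origin at the centre of its underside

How it is judged:
On the way, in this order (a step that is already met when the one before it is completed fails the run):
1. the fingers press down the lever of the thick blank's dispenser (value of joint lever_thick above 0.15 rad and contact force between the fingers and lever_thick above 1 N), for 0.05 s.
2. the thick blank has rolled down into its pocket (x of blank_thick_center in the frame of dispenser_thick between 0.13 and 0.205 m and z of blank_thick_center in the frame of dispenser_thick between 0.03 and 0.07 m and y of blank_thick_center in the frame of dispenser_thick between -0.03 and 0.03 m), for 0.2 s.
At the end, for the whole second after the job is handed in: The thick blank lies at rest (under 0.03 m/s) in the pocket of its dispenser (centre 130 to 205 mm along the dispenser's x, below the pocket's rim by its centre), both levers are back within 0.05 rad of shut, and the thin blank is still on its ramp behind its gate (all of step 2 and linear speed of blank_thick below 0.03 m/s and value of joint each of lever_thick, lever_thin below 0.05 rad and x of blank_thin_center in the frame of dispenser_thin between -0.05 and 0.085 m and z of blank_thin_center in the frame of dispenser_thin above 0.06 m); the robot touches nothing.
It fails at once if the robot touches a blank (contact force between any of the fingers, the arm and blank_thick above 0.3 N or contact force between any of the fingers, the arm and blank_thin above 0.3 N).
It fails at once if a blank is lifted off its dispenser (height (world z) of any of blank_thick_center, blank_thin_center above 0.17 m).
It fails at once if the lever of the thin blank is pressed (value of joint lever_thin above 0.08 rad).
It fails at once if a bystander is moved by more than 20 mm or tipped over (distance of any of oil_can, wrench, collet from where it was at the start of the episode above 0.02 m or angle between any of oil_can, wrench, collet's own z axis and vertical above 0.5 rad).
It also fails if it takes over 29 s, if anything falls off the work surface, if the arm or the gripper's body presses on something with over 40 N, if the wrist force passes 120 N, or if a joint passes its speed limit or range.

## Working session

There is one attempt and no reset: what is moved stays moved. The work goes in short steps, Python scripts to look and compute and a tool call to move; the robot and the scene stay as the last step left them, time stands still between calls to the robot, and variables do not carry over. Pictures are saved under pics/ and viewed, at most 10 in all, crops included, and the job is handed in when it is done.

Besides the shell and the picture viewer there is one more tool, called after "Request:" by a JSON object that holds its "op" and its "data", one argument or row to a line. apply_moves: Moves the arm, as the interface text tells. Shifts and turns lie within -1 to 1; 1 stands for 250 mm of shift or 30 degrees of turn. Its arguments: {"type":"object","properties":{"steps":{"type":"array"},"jaw":{"type":"number"},"newtons":{"type":"number"}},"required":["steps"]}

```bash
mkdir -p pics; python3 - <<'E'
from station import *
import cv2
for n in("scene","top"):
    cv2.imwrite(f"pics/{n}0.png",grab_frame(n)); c=camera_model(n); print(n,c)
s=get_state(); print(s["t"],s["eef_pos"],s["ee_rot"],s["force"],s["width"])
E
```

```text
scene {'fx': 473.18446383642004, 'fy': 473.18446383642004, 'cx': 262.12891723374946, 'cy': 198.20829965021537, 'xyz': array([ 1.53554587, -0.22430054,  1.24262501]), 'rotation': array([-2.42078644, -0.01289355,  1.33680868])}
top {'fx': 404.4557678392056, 'fy': 404.4557678392056, 'cx': 253.89285465416228, 'cy': 187.8348305787702, 'xyz': array([0.50216477, 0.01664569, 1.24102253]), 'rotation': array([-3.08132776e+00,  6.91898110e-04, -1.59451396e+00])}
0.1 [0.15496478 0.65650091 0.19344288] [ 3.14016115e+00 -1.37103233e-04 -2.31848692e-01] [0.39369107 0.13828761 0.24024638] 0.08772963055333344
```

View pics/scene0.png

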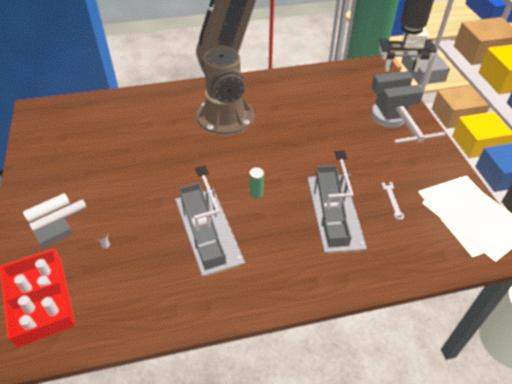

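View pics/top0.png

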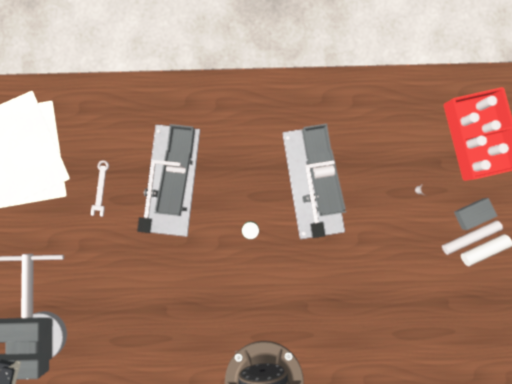

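```bash
python3 - <<'E'
import cv2,numpy as np
t=cv2.imread("pics/top0.png")
a=cv2.resize(t[115:245,130:205],None,fx=4.5,fy=4.5,interpolation=cv2.INTER_CUBIC);b=cv2.resize(t[115:245,280:355],None,fx=4.5,fy=4.5,interpolation=cv2.INTER_CUBIC)
cv2.imwrite("pics/c1.png",np.hstack([a,b]))
t=cv2.imread("pics/scene0.png")
a=cv2.resize(t[145:280,165:250],None,fx=4.4,fy=4.4,interpolation=cv2.INTER_CUBIC);b=cv2.resize(t[145:280,290:375],None,fx=4.4,fy=4.4,interpolation=cv2.INTER_CUBIC)
cv2.imwrite("pics/c2.png",np.hstack([a,b]))
E
```

```text
(no output)
```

View pics/c1.png

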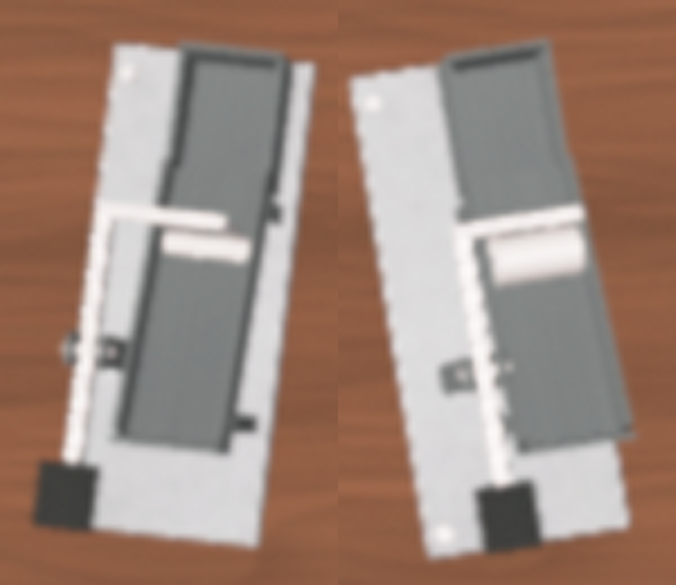

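View pics/c2.png

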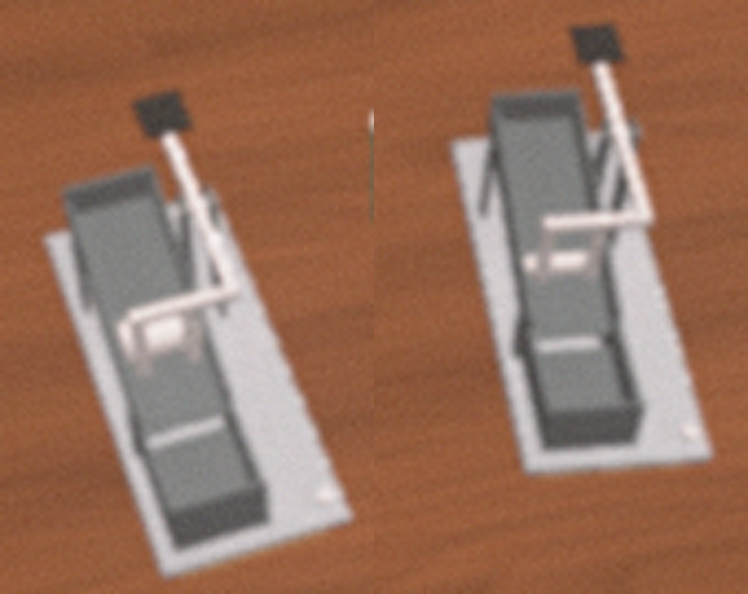

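```bash
cat >geo.py <<'E'
import numpy as np,cv2
from scipy.spatial.transform import Rotation as R
from station import *
def cam(n):
    c=camera_model(n);K=np.array([[c["fx"],0,c["cx"]],[0,c["fy"],c["cy"]],[0,0,1]])
    M=R.from_euler("xyz",c["rotation"]).as_matrix();return K,M,np.array(c["xyz"])
def P(n):
    K,M,x=cam(n);return K@np.c_[M.T,-M.T@x]
def tri(a,b):
    X=cv2.triangulatePoints(P("scene"),P("top"),np.array(a,float),np.array(b,float))[:,0];return X[:3]/X[3]
def proj(n,X):
    v=P(n)@np.r_[X,1];return v[:2]/v[2]
def atz(n,p,z):
    K,M,x=cam(n);d=M@np.linalg.inv(K)@np.r_[p,1];return x+d*(z-x[2])/d[2]
E
python3 - <<'E'
from geo import *
s=lambda u,v:(u/4.4+164.6,v/4.4+144.6); t=lambda u,v:((u-338)/4.5+279.6,v/4.5+114.6)
s2=lambda u,v:((u-374)/4.4+289.6,v/4.4+144.6); t2=lambda u,v:(u/4.5+129.6,v/4.5+114.6)
for n,a,b in(("pad",s(162,115),t(510,517)),("corner",s(232,290),t(465,232)),("padthin",s2(597,44),t2(66,495)),("cornerthin",s2(648,217),t2(103,210)),("can",(257,171),(250.5,230.5))):
    X=tri(a,b);print(n,X.round(4),[(proj("scene",X)-a).round(1),(proj("top",X)-b).round(1)])
for z in(0.0,.01,.02,.03,.04):
    q=[atz("top",t(*p),z) for p in((352,78),(428,557),(628,525))]; r=[atz("scene",s(*p),z) for p in((352,517),(162,577),(46,238))]
    print(z,*[x[:2].round(4) for x in q],"scene",*[x[:2].round(4) for x in r],np.linalg.norm(q[0]-q[1]),np.linalg.norm(q[2]-q[1]))
E
```

```text
pad [ 0.4521 -0.1523  0.1554] [array([0., 0.]), array([0., 0.])]
corner [ 0.6235 -0.131   0.1506] [array([-0.2, -0. ]), array([-0.2, -0. ])]
padthin [0.476  0.3118 0.1526] [array([ 0.1, -0. ]), array([0.1, 0. ])]
cornerthin [0.6471 0.2897 0.1472] [array([ 0., -0.]), array([0.1, 0. ])]
can [0.4523 0.0298 0.1138] [array([-0.4, -0. ]), array([-0.7, -0.1])]
0.0 [ 0.7485 -0.0777] [ 0.4193 -0.12  ] [ 0.4377 -0.2563] scene [ 0.7236 -0.0706] [ 0.7426 -0.2092] [ 0.4125 -0.2518] 0.3318704970665701 0.1375624911707885
0.01 [ 0.7465 -0.0769] [ 0.42   -0.1189] [ 0.4382 -0.2541] scene [ 0.7301 -0.0718] [ 0.7489 -0.2093] [ 0.4215 -0.2516] 0.32919632727120374 0.1364540303039267
0.02 [ 0.7445 -0.0762] [ 0.4206 -0.1178] [ 0.4387 -0.2519] scene [ 0.7366 -0.0731] [ 0.7553 -0.2094] [ 0.4306 -0.2514] 0.3265221574758375 0.13534556943706488
0.03 [ 0.7425 -0.0754] [ 0.4213 -0.1167] [ 0.4392 -0.2497] scene [ 0.7432 -0.0743] [ 0.7617 -0.2096] [ 0.4396 -0.2512] 0.323847987680471 0.13423710857020307
0.04 [ 0.7405 -0.0746] [ 0.422  -0.1156] [ 0.4398 -0.2475] scene [ 0.7497 -0.0755] [ 0.7681 -0.2097] [ 0.4486 -0.2509] 0.32117381788510474 0.13312864770334126
```

The thick blank is in the right-hand dispenser (top view about (321,170), y < 0), and the thin one is on the left. The thick pad triangulates to (0.452, -0.152, 0.155), which fits 136 mm plus about 20 mm of packing. The dispenser's yaw is about 7°. I'll shut the fingers, raise the tool and travel over.

Request:
{"op": "apply_moves", "data": {
  "jaw": 1,
  "newtons": 20,
  "steps": [
    {"translation":[0,0,0.1],"rotation":[0,0,0]},
    {"translation":[0,0,0.24],"rotation":[0,0,0]},
    {"translation":[0,0,0.38],"rotation":[0,0,0]},
    {"translation":[0.05,0,0.46],"rotation":[0,0,0]},
    {"translation":[0.15,-0.04,0.48],"rotation":[0,0,0.1]},
    {"translation":[0.28,-0.1,0.48],"rotation":[0,0,0.2]},
    {"translation":[0.41,-0.17,0.48],"rotation":[0,0,0.3]},
    {"translation":[0.54,-0.25,0.48],"rotation":[0,0,0.4]},
    {"translation":[0.66,-0.34,0.48],"rotation":[0,0,0.5]},
    {"translation":[0.76,-0.45,0.48],"rotation":[0,0,0.6]}
  ]
}}

```text
t: 0.93
eef_pos: [0.3466, 0.5434, 0.3131]
ee_rot: [3.14, 0.001, 0.085]
force: [-0.2, 0.9, -0.2]
width: 0.0261
gripper_force: 0.0
```

Request:
{"op": "apply_moves", "data": {
  "steps": [
    {"translation":[0.06,-0.1,0],"rotation":[0,0,0.04]},
    {"translation":[0.12,-0.2,0],"rotation":[0,0,0.08]},
    {"translation":[0.18,-0.3,0],"rotation":[0,0,0.08]},
    {"translation":[0.24,-0.4,0],"rotation":[0,0,0.08]},
    {"translation":[0.3,-0.5,0],"rotation":[0,0,0.08]},
    {"translation":[0.34,-0.6,0],"rotation":[0,0,0.08]},
    {"translation":[0.37,-0.7,0],"rotation":[0,0,0.08]},
    {"translation":[0.39,-0.8,0],"rotation":[0,0,0.08]},
    {"translation":[0.4,-0.9,0],"rotation":[0,0,0.08]},
    {"translation":[0.4,-1.0,0],"rotation":[0,0,0.08]}
  ]
}}

```text
t: 1.77
eef_pos: [0.4452, 0.293, 0.3137]
ee_rot: [3.141, 0.001, 0.124]
force: [-0.2, -0.0, 0.4]
width: 0.0005
gripper_force: 0.0
```

Request:
{"op": "apply_moves", "data": {
  "steps": [
    {"translation":[0,-0.1,0],"rotation":[0,0,0]},
    {"translation":[0,-0.2,0],"rotation":[0,0,0]},
    {"translation":[0,-0.3,0],"rotation":[0,0,0]},
    {"translation":[0,-0.4,0],"rotation":[0,0,0]},
    {"translation":[0,-0.5,0],"rotation":[0,0,0]},
    {"translation":[0,-0.6,0],"rotation":[0,0,0]},
    {"translation":[0,-0.7,0],"rotation":[0,0,0]},
    {"translation":[0,-0.8,0],"rotation":[0,0,0]},
    {"translation":[0,-0.9,0],"rotation":[0,0,0]},
    {"translation":[0,-1.0,0],"rotation":[0,0,0]}
  ]
}}

```text
t: 2.6
eef_pos: [0.4446, 0.0432, 0.3141]
ee_rot: [-3.141, 0.0, 0.124]
force: [0.9, 0.1, -0.4]
width: 0.0004
gripper_force: 0.0
```

Request:
{"op": "apply_moves", "data": {
  "steps": [
    {"translation":[0,-0.12,0],"rotation":[0,0,0]},
    {"translation":[0,-0.25,0],"rotation":[0,0,0]},
    {"translation":[0,-0.38,0],"rotation":[0,0,0]},
    {"translation":[0,-0.5,0],"rotation":[0,0,0]},
    {"translation":[0.02,-0.62,-0.04],"rotation":[0,0,0]},
    {"translation":[0.02,-0.72,-0.12],"rotation":[0,0,0]},
    {"translation":[0.02,-0.77,-0.22],"rotation":[0,0,0]},
    {"translation":[0.02,-0.78,-0.32],"rotation":[0,0,0]},
    {"translation":[0.02,-0.78,-0.42],"rotation":[0,0,0]},
    {"translation":[0.02,-0.78,-0.48],"rotation":[0,0,0]}
  ]
}}

```text
t: 3.43
eef_pos: [0.4483, -0.1509, 0.1913]
ee_rot: [-3.141, 0.003, 0.123]
force: [0.6, -0.6, -0.4]
width: 0.0004
gripper_force: 0.0
```

```bash
python3 - <<'E'
from geo import *
a=grab_frame("scene");s=get_state();print(s["t"],s["eef_pos"],s["force"],proj("scene",s["eef_pos"]),proj("top",s["eef_pos"]))
b=grab_frame("top")
f=lambda i,u,v:cv2.resize(i[v:v+100,u:u+70],None,fx=5.5,fy=5.5,interpolation=cv2.INTER_CUBIC)
cv2.imwrite("pics/d.png",np.hstack([f(a,165,120),f(b,280,165)]))
E
```

```text
3.4833 [ 0.44710881 -0.15054062  0.18925887] [-1.64156392  0.33662347 -3.36770177] [200.85827616 162.02817644] [319.26532511 232.01162439]
```

View pics/d.png

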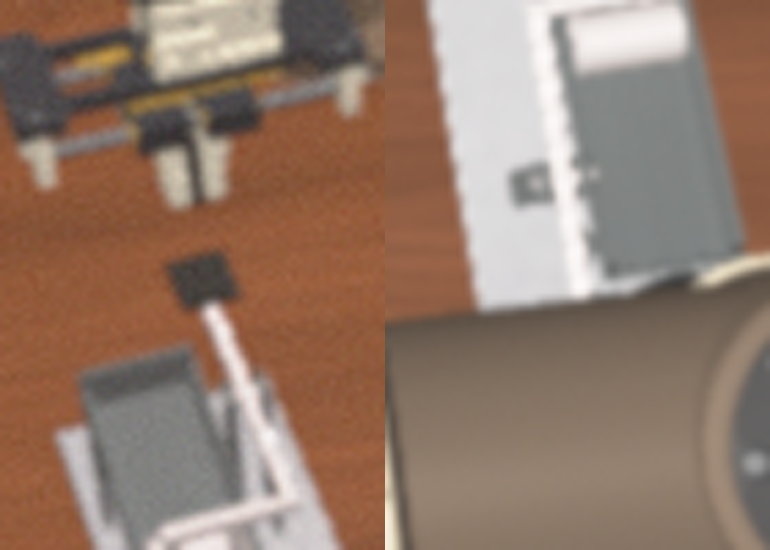

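The view shows the shut fingertips (about (200,158)) straight above the pad (about (202,171)), with clear air around them. I'll come down to just above the pad and feel for contact.

Request:
{"op": "apply_moves", "data": {
  "steps": [
    {"translation":[0.005,-0.005,-0.02],"rotation":[0,0,0]},
    {"translation":[0.01,-0.005,-0.04],"rotation":[0,0,0]},
    {"translation":[0.01,-0.005,-0.06],"rotation":[0,0,0]},
    {"translation":[0.01,-0.005,-0.08],"rotation":[0,0,0]},
    {"translation":[0.01,-0.005,-0.1],"rotation":[0,0,0]},
    {"translation":[0.01,-0.005,-0.12],"rotation":[0,0,0]},
    {"translation":[0.01,-0.005,-0.14],"rotation":[0,0,0]},
    {"translation":[0.01,-0.005,-0.16],"rotation":[0,0,0]},
    {"translation":[0.01,-0.005,-0.17],"rotation":[0,0,0]},
    {"translation":[0.01,-0.005,-0.17],"rotation":[0,0,0]}
  ]
}}

```text
t: 4.37
eef_pos: [0.4521, -0.1518, 0.151]
ee_rot: [-3.141, 0.001, 0.124]
force: [-0.5, 0.6, -0.7]
width: 0.0006
gripper_force: 0.0
```

Request:
{"op": "apply_moves", "data": {
  "steps": [
    {"translation":[0,0,-0.004],"rotation":[0,0,0]},
    {"translation":[0,0,-0.008],"rotation":[0,0,0]},
    {"translation":[0,0,-0.012],"rotation":[0,0,0]},
    {"translation":[0,0,-0.016],"rotation":[0,0,0]},
    {"translation":[0,0,-0.02],"rotation":[0,0,0]},
    {"translation":[0,0,-0.024],"rotation":[0,0,0]},
    {"translation":[0,0,-0.028],"rotation":[0,0,0]},
    {"translation":[0,0,-0.032],"rotation":[0,0,0]},
    {"translation":[0,0,-0.032],"rotation":[0,0,0]},
    {"translation":[0,0,-0.032],"rotation":[0,0,0]}
  ]
}}

```text
t: 5.2
eef_pos: [0.4525, -0.1518, 0.1437]
ee_rot: [3.142, 0.0, 0.124]
force: [-0.0, -0.6, -0.4]
width: 0.0005
gripper_force: 0.0
```

```bash
python3 - <<'E'
from geo import *
a=grab_frame("scene");s=get_state();print(s["t"],s["eef_pos"],s["force"],proj("scene",s["eef_pos"]))
cv2.imwrite("pics/e.png",cv2.resize(a[130:190,170:240],None,fx=9,fy=9,interpolation=cv2.INTER_CUBIC))
E
```

```text
5.25 [ 0.45260314 -0.15182565  0.14375614] [-0.55899559 -0.28998021  0.45478746] [201.90391136 173.34599461]
```

View pics/e.png

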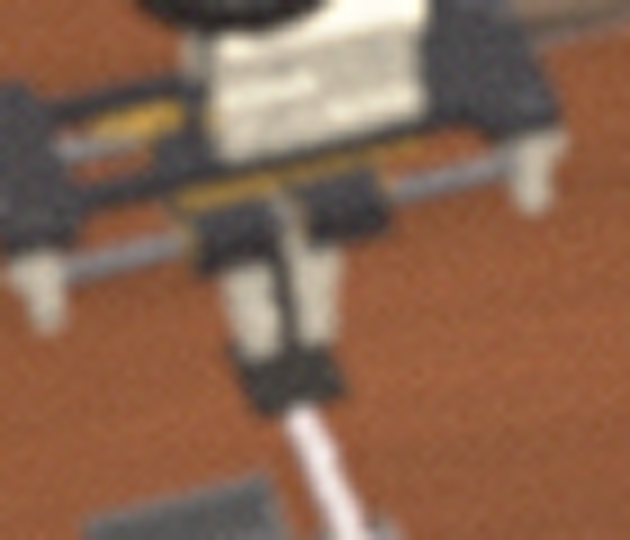

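The tips appear about 4 px higher than the reported TCP projects, and the pad hasn't moved yet. That leaves some gap below the tips, so I'll keep feeling downward.

Request:
{"op": "apply_moves", "data": {
  "steps": [
    {"translation":[0.01,0,-0.004],"rotation":[0,0,0]},
    {"translation":[0.01,0,-0.008],"rotation":[0,0,0]},
    {"translation":[0.01,0,-0.012],"rotation":[0,0,0]},
    {"translation":[0.01,0,-0.016],"rotation":[0,0,0]},
    {"translation":[0.01,0,-0.02],"rotation":[0,0,0]},
    {"translation":[0.01,0,-0.024],"rotation":[0,0,0]},
    {"translation":[0.01,0,-0.028],"rotation":[0,0,0]},
    {"translation":[0.01,0,-0.032],"rotation":[0,0,0]},
    {"translation":[0.01,0,-0.032],"rotation":[0,0,0]},
    {"translation":[0.01,0,-0.032],"rotation":[0,0,0]}
  ]
}}

```text
t: 6.08
eef_pos: [0.455, -0.1518, 0.1357]
ee_rot: [3.142, 0.0, 0.124]
force: [0.1, 0.2, 0.6]
width: 0.0004
gripper_force: 0.0
```

Request:
{"op": "apply_moves", "data": {
  "steps": [
    {"translation":[0,0,-0.004],"rotation":[0,0,0]},
    {"translation":[0,0,-0.008],"rotation":[0,0,0]},
    {"translation":[0,0,-0.012],"rotation":[0,0,0]},
    {"translation":[0,0,-0.016],"rotation":[0,0,0]},
    {"translation":[0,0,-0.02],"rotation":[0,0,0]},
    {"translation":[0,0,-0.024],"rotation":[0,0,0]},
    {"translation":[0,0,-0.028],"rotation":[0,0,0]},
    {"translation":[0,0,-0.032],"rotation":[0,0,0]},
    {"translation":[0,0,-0.032],"rotation":[0,0,0]},
    {"translation":[0,0,-0.032],"rotation":[0,0,0]}
  ]
}}

```text
t: 6.92
eef_pos: [0.455, -0.1518, 0.1277]
ee_rot: [-3.142, 0.0, 0.124]
force: [-0.9, -0.6, 0.2]
width: 0.0002
gripper_force: 0.0
```

```bash
python3 - <<'E'
from geo import *
a=grab_frame("scene");s=get_state();print(s["t"],s["eef_pos"],s["force"],proj("scene",s["eef_pos"]))
f=lambda i:cv2.resize(i[150:220,175:225],None,fx=8,fy=8,interpolation=cv2.INTER_CUBIC)
cv2.imwrite("pics/f.png",np.hstack([f(cv2.imread("pics/scene0.png")),f(a)]))
E
```

```text
6.9667 [ 0.45509787 -0.1518398   0.12776464] [-0.89291856  0.14712388  0.50173627] [202.42116392 177.31793375]
```

View pics/f.png

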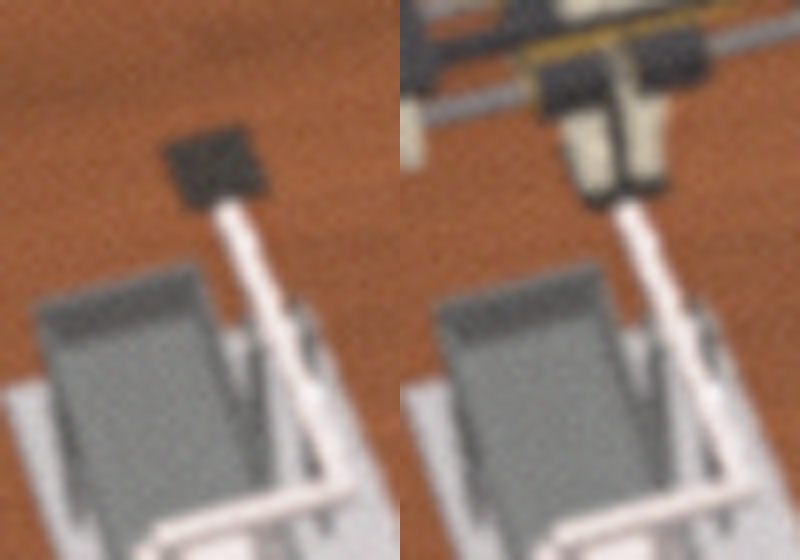

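The tips now hide the pad but the lever hasn't moved, so they are still above it. I'll continue down.

Request:
{"op": "apply_moves", "data": {
  "steps": [
    {"translation":[0,0,-0.005],"rotation":[0,0,0]},
    {"translation":[0,0,-0.01],"rotation":[0,0,0]},
    {"translation":[0,0,-0.015],"rotation":[0,0,0]},
    {"translation":[0,0,-0.02],"rotation":[0,0,0]},
    {"translation":[0,0,-0.025],"rotation":[0,0,0]},
    {"translation":[0,0,-0.03],"rotation":[0,0,0]},
    {"translation":[0,0,-0.035],"rotation":[0,0,0]},
    {"translation":[0,0,-0.04],"rotation":[0,0,0]},
    {"translation":[0,0,-0.04],"rotation":[0,0,0]},
    {"translation":[0,0,-0.04],"rotation":[0,0,0]}
  ]
}}

```text
t: 7.8
eef_pos: [0.455, -0.1518, 0.1175]
ee_rot: [-3.142, 0.0, 0.124]
force: [-1.7, -1.1, 2.0]
width: 0.0008
gripper_force: 1.2
```

Request:
{"op": "apply_moves", "data": {
  "steps": [
    {"translation":[0,0,-0.005],"rotation":[0,0,0]},
    {"translation":[0,0,-0.01],"rotation":[0,0,0]},
    {"translation":[0,0,-0.015],"rotation":[0,0,0]},
    {"translation":[0,0,-0.02],"rotation":[0,0,0]},
    {"translation":[0,0,-0.025],"rotation":[0,0,0]},
    {"translation":[0,0,-0.03],"rotation":[0,0,0]},
    {"translation":[0,0,-0.035],"rotation":[0,0,0]},
    {"translation":[0,0,-0.04],"rotation":[0,0,0]},
    {"translation":[0,0,-0.04],"rotation":[0,0,0]},
    {"translation":[0,0,-0.04],"rotation":[0,0,0]}
  ]
}}

```text
t: 8.63
eef_pos: [0.4555, -0.1518, 0.1078]
ee_rot: [3.142, -0.001, 0.124]
force: [-1.9, 0.1, 2.5]
width: 0.0004
gripper_force: 1.7
```

```bash
python3 - <<'E'
from geo import *
a=grab_frame("scene");s=get_state();print(s["t"],s["eef_pos"],s["force"],s["moment"])
f=lambda i:cv2.resize(i[150:235,175:235],None,fx=6.6,fy=6.6,interpolation=cv2.INTER_CUBIC)
cv2.imwrite("pics/g.png",np.hstack([f(cv2.imread("pics/scene0.png")),f(a)]))
E
```

```text
8.6833 [ 0.45548395 -0.15177476  0.10780482] [-0.75918048  0.35195576  3.4711024 ] [-0.167647    0.43410643 -0.00425056]
```

View pics/g.png

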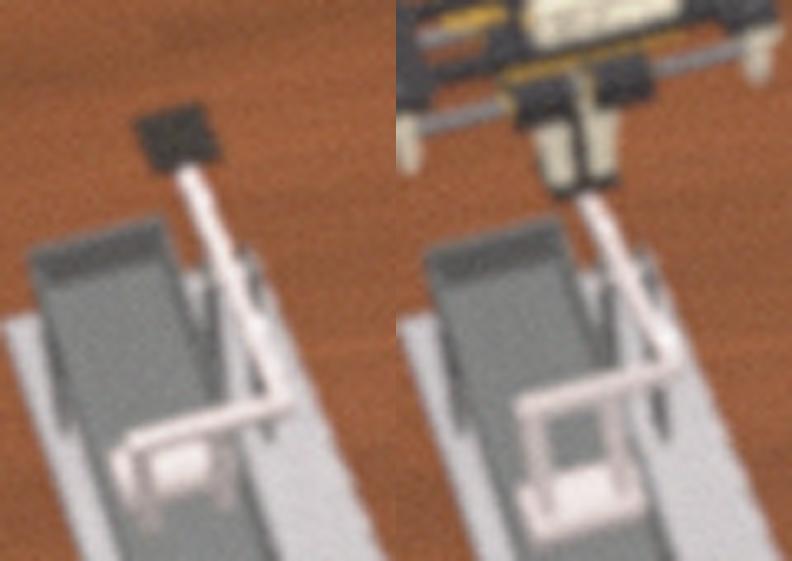

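The lever is pressed, the gate is up about 25 mm and the blank has started under the prongs. I'll press 5 mm further and hold.

Request:
{"op": "apply_moves", "data": {
  "steps": [
    {"translation":[0,0,-0.006],"rotation":[0,0,0]},
    {"translation":[0,0,-0.012],"rotation":[0,0,0]},
    {"translation":[0,0,-0.018],"rotation":[0,0,0]},
    {"translation":[0,0,-0.02],"rotation":[0,0,0]},
    {"translation":[0,0,-0.02],"rotation":[0,0,0]},
    {"translation":[0,0,-0.02],"rotation":[0,0,0]},
    {"translation":[0,0,-0.02],"rotation":[0,0,0]},
    {"translation":[0,0,-0.02],"rotation":[0,0,0]},
    {"translation":[0,0,-0.02],"rotation":[0,0,0]},
    {"translation":[0,0,-0.02],"rotation":[0,0,0]}
  ]
}}

```text
t: 9.52
eef_pos: [0.4561, -0.1518, 0.1033]
ee_rot: [3.141, -0.002, 0.125]
force: [-1.4, 0.9, 5.6]
width: 0.0004
gripper_force: 3.0
```

Request:
{"op": "apply_moves", "data": {
  "steps": [
    {"translation":[0,0,0],"rotation":[0,0,0]},
    {"translation":[0,0,0],"rotation":[0,0,0]},
    {"translation":[0,0,0],"rotation":[0,0,0]},
    {"translation":[0,0,0],"rotation":[0,0,0]},
    {"translation":[0,0,0],"rotation":[0,0,0]},
    {"translation":[0,0,0],"rotation":[0,0,0]},
    {"translation":[0,0,0],"rotation":[0,0,0]},
    {"translation":[0,0,0],"rotation":[0,0,0]},
    {"translation":[0,0,0],"rotation":[0,0,0]},
    {"translation":[0,0,0],"rotation":[0,0,0]}
  ]
}}

```text
t: 10.35
eef_pos: [0.4561, -0.1518, 0.1033]
ee_rot: [3.141, -0.002, 0.125]
force: [-1.2, 1.6, 5.8]
width: 0.0006
gripper_force: 3.0
```

```bash
python3 - <<'E'
from geo import *
a=grab_frame("scene");s=get_state();print(s["t"],s["eef_pos"],s["force"])
cv2.imwrite("pics/h.png",cv2.resize(a[150:285,165:255],None,fx=4.4,fy=4.4,interpolation=cv2.INTER_CUBIC))
E
```

```text
10.4 [ 0.45606771 -0.15176323  0.10327412] [-1.66334405  0.37022405  5.45741358]
```

View pics/h.png

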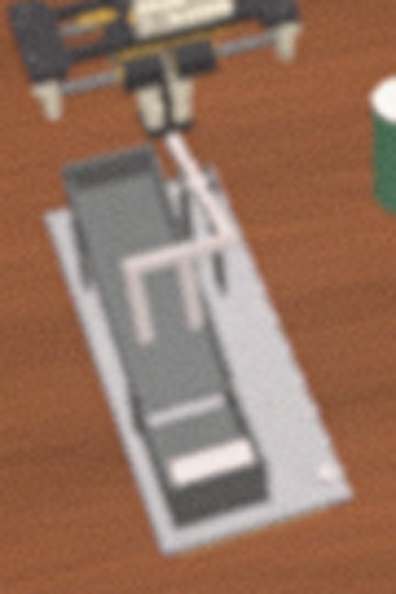

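The blank now lies in the pocket (crop (210,463)). I'll let the lever up slowly and back away.

Request:
{"op": "apply_moves", "data": {
  "steps": [
    {"translation":[0,0,0.02],"rotation":[0,0,0]},
    {"translation":[0,0,0.04],"rotation":[0,0,0]},
    {"translation":[0,0,0.06],"rotation":[0,0,0]},
    {"translation":[0,0,0.08],"rotation":[0,0,0]},
    {"translation":[0,0,0.1],"rotation":[0,0,0]},
    {"translation":[0,0,0.13],"rotation":[0,0,0]},
    {"translation":[0,0,0.17],"rotation":[0,0,0]},
    {"translation":[0,0,0.22],"rotation":[0,0,0]},
    {"translation":[0,0,0.28],"rotation":[0,0,0]},
    {"translation":[0,0,0.34],"rotation":[0,0,0]}
  ]
}}

```text
t: 11.23
eef_pos: [0.4548, -0.1518, 0.1887]
ee_rot: [-3.141, 0.001, 0.124]
force: [0.1, -0.4, -0.0]
width: 0.0008
gripper_force: 0.0
```

Request:
{"op": "apply_moves", "data": {
  "steps": [
    {"translation":[0,0,0.05],"rotation":[0,0,0]},
    {"translation":[0,0,0.1],"rotation":[0,0,0]},
    {"translation":[0,0,0.14],"rotation":[0,0,0]},
    {"translation":[0,0,0.16],"rotation":[0,0,0]},
    {"translation":[0,0,0.16],"rotation":[0,0,0]},
    {"translation":[0,0,0.16],"rotation":[0,0,0]},
    {"translation":[0,0,0.16],"rotation":[0,0,0]},
    {"translation":[0,0,0.16],"rotation":[0,0,0]},
    {"translation":[0,0,0.16],"rotation":[0,0,0]},
    {"translation":[0,0,0.16],"rotation":[0,0,0]}
  ]
}}

```text
t: 12.07
eef_pos: [0.4549, -0.1518, 0.2273]
ee_rot: [-3.142, 0.001, 0.124]
force: [0.6, -0.1, 0.2]
width: 0.0007
gripper_force: 0.0
```

```bash
python3 - <<'E'
from geo import *
a=grab_frame("scene");s=get_state();print(s["t"],s["eef_pos"],s["force"])
cv2.imwrite("pics/i.png",cv2.resize(a[130:285,165:375],None,fx=3.8,fy=3.8,interpolation=cv2.INTER_CUBIC))
E
```

```text
12.1167 [ 0.45492262 -0.15182978  0.22740786] [-0.16360234  0.57030324 -0.26924648]
```

View pics/i.png

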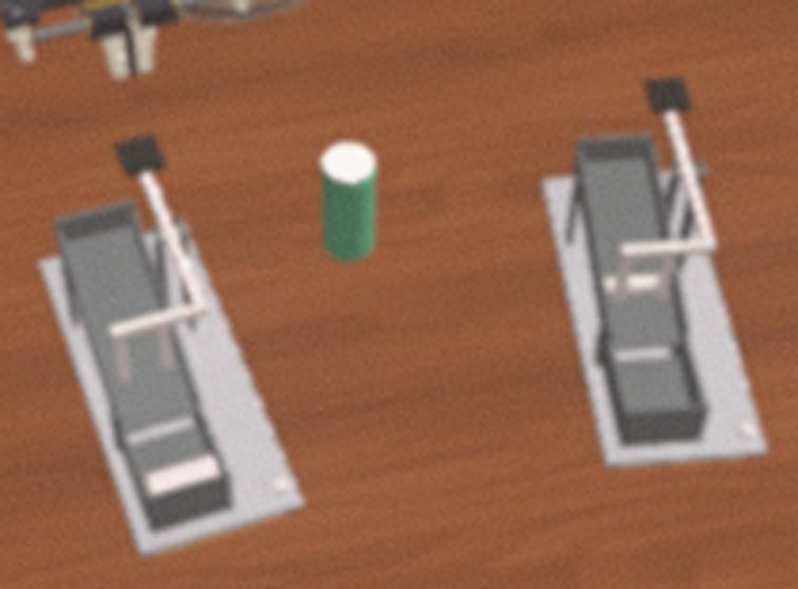

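The thick blank is in its pocket (crop (183,475)) and the thick lever is back at rest. The thin blank is still behind its gate (crop (633,283)), the can stands where it was, and the gripper is clear.

```bash
python3 -c "from station import *; print(job_done())"
```

```text
the job is handed in; nothing more can be done
None
```

I handed the job in at about 12 s: the final picture shows the thick blank in its pocket with its gate shut and the thin blank still behind its gate, but `job_done()` returned no verdict.

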